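# Release the spring catch and slide the top tray clear of the trimmer

### The job

Uncover the trimmer that lies in the lower tray: with a fingertip hold the spring catch at the end of the tray stand pressed fully down and, while it is down, push the top tray along its runners past the catch, then on until it rests against the stop at the far end of the stand, and let the catch spring back up. Only press and push: grasp and lift nothing, keep the comb and tweezers in the top tray, and leave the trimmer, the tin and the cup where they are.

Things in the scene. Friction and masses are not known exactly. Their poses are not given: they have to be found in the camera images.
- caddy: the tray stand: steel frame fixed to the counter, two runners above a long slate-grey lower tray (138 x 400 mm, 46 high, inner floor at 10). Origin: on the counter under its middle; y along the runners towards the catch end, z up. Heights are above the counter. Runner tops 64 mm; guides at x +-71.5 reach 81. Clear opening between runners: x +-52 mm. Home stops at y = 202, |x| > 58, 82 high
- far_stop (a point): top edge (82 mm high), middle of the inner face, of the low bar across the end of the stand away from the catch, at stand x = 0, y = -203 mm
- catch (a joint): how far the spring catch is pressed straight down, in m: 0 up (locked), 0.012 fully down on a hard stop. The spring takes about 0.7 N to start, 2.5 N at 9 mm, 3.1 N at 12 mm and returns it by itself. From 8.5 mm on the hooks clear the tray's foot
- catch_pad (a point): middle of the bare ribbed pad of the catch, on its top face, at stand x = 0, y = 231 mm, 62 mm above the counter when up and 50 when down. The catch is one flat steel plate, x +-48, y 170 to 262 mm; the pad is the part behind the tray's end (y 200 to 262). A fixed housing 40 mm high stands below it
- catch_hooks (a point): midway between the tops of the catch's two hooks, which rise 10 mm from its plate at stand x = +-40 (12 wide), y = 179 to 186 mm, inside the tray's foot rim, and stop the tray leaving. A fingertip can move on along the plate between them. From about 4 to 21 mm of tray travel its end foot lies over the hooks and keeps them down; then they rise behind it
- tray: the top tray, loose slate-grey ceramic, 140 wide x 200 long x 42 mm high, about 0.85 kg, on an 11 mm foot rim (10 mm wide at the ends). Origin: middle of its underside, 64 mm above the counter; y along it towards the catch, z up. Home (start): stand y = +100 mm; against the far stop: y = -103. Inner floor 16 mm above its underside. Takes about 4 to 8 N to slide
- tray_end (a point): the middle of the top tray's upright flat end wall on the catch side (outer face), 21 mm above its underside: the face to push. The wall is 140 mm wide, from 64 to 106 mm above the counter, 7 mm thick
- comb: red plastic comb, 150 x 30 x 5 mm, lying in the top tray; origin under its middle, x along its length
- tweezers: steel tweezers, about 104 x 9 x 8 mm, lying in the top tray; origin on the underside near the middle, x along its length
- trimmer: silver hair trimmer, 141 x 38 x 32 mm, lying in the lower tray under the top tray's home place, its top 42 mm above the counter; origin under its middle, x towards its blade
- tin: small round tin with a closed screw-top lid, 61 mm across, 41 mm high, standing beside the stand; origin under its middle
- cup: white plastic cup, 72 mm across, 85 mm high, standing beside the stand; origin under its middle
There are look-alikes about, which are no part of the job. Leave any pink look-alike of the tray alone.

How it is judged:
On the way, in this order (a step that is already met when the one before it is completed fails the run):
1. the catch is held down with the top tray still home (value of joint catch above 0.0085 m and y of tray in the frame of caddy above 0.094 m), for 0.05 s.
2. the top tray has been slid 8 mm, its foot over the hooks, with the catch still held down (value of joint catch above 0.0085 m and y of tray in the frame of caddy between 0.06 and 0.092 m).
At the end, for the whole second after the job is handed in: the top tray stands flat and at rest on its runners at the far end, within 8 mm of the far stop, with the comb and tweezers in it; the catch is up again (within 2 mm); trimmer, tin and cup within 15 mm of where they stood (y of tray in the frame of caddy below -0.095 m and z of tray in the frame of caddy below 0.067 m and angle between the y axis of tray and the y axis of caddy, either way round below 0.05 rad and angle between tray's own z axis and vertical below 0.03 rad and linear speed of tray below 0.01 m/s and value of joint catch below 0.002 m and horizontal distance between comb and tray below 0.075 m and horizontal distance between tweezers and tray below 0.085 m and distance of each of trimmer, tin, cup from where it was at the start of the episode below 0.015 m); the robot touches nothing.
It fails at once if the top tray is lifted or tipped off its runners (z of tray in the frame of caddy above 0.072 m or angle between tray's own z axis and vertical above 0.08 rad).
It fails at once if the comb or the tweezers are lifted or leave the top tray (z of any of comb, tweezers in the frame of tray above 0.036 m or horizontal distance between comb and tray above 0.09 m or horizontal distance between tweezers and tray above 0.1 m).
It fails at once if the trimmer is lifted or moved (distance of trimmer from where it was at the start of the episode above 0.02 m).
It fails at once if the tin or the cup is moved, lifted or tipped (distance of any of tin, cup from where it was at the start of the episode above 0.02 m or angle between any of tin, cup's own z axis and vertical above 0.3 rad).
It also fails if it takes over 45 s, if anything falls off the work surface, if the arm or the gripper's body presses on something with over 40 N, if the wrist force passes 120 N, or if a joint passes its speed limit or range.

### The arm

A 6-joint arm with a two-finger parallel gripper is mounted at the origin on the work surface. World frame = base frame: x ahead of the robot, y to its left, z up, the work surface at z = 0. Lengths are in m, angles in rad, forces in N, time in s.
With the tool pointing down it reaches from about 0.35 to 0.8 m from the base axis. Payload 7.3 kg.
Tool frame: the origin (TCP) lies between the finger pads; the fingertips stand 8 mm ahead of it and the grasp point (between the pads) lies 11 mm behind it (tip_reach is the distance from the TCP to the fingertips, in m); x points along the fingers, y is the direction in which the jaws open and shut, and the axes are right-handed (so a half turn about x gives the same grasp; the last joint's range is limited). The gripper opens to 85 mm and grips with 20 to 120 N. Pads are 22 mm wide; open, the fingers measure 114 mm over their backs; the gripper's body (76 mm by 85 mm) begins 54 mm behind the grasp point. The pads swing forward as they close: fully open they stand 13 mm farther back than shut.
Start: joints at [-1.365, 0.342, 1.524, -0, 1.275, -0.146], TCP at [0.181, -0.493, 0.239] pointing down, gripper open.
Joint ranges: [-2.53, 2.53], [-0.77, 2.02], [0.04, 2.7], [-1, 4.14], [0.28, 2.66], [-3.11, 3.11]. Speed limits (rad/s): [2.57, 2.57, 3.14, 3.14, 3.14, 3.14].

### API

Orientations are given as a rotation vector (axis times angle).
In Python, from plant import * gives the robot as it stands.
- The arm moves only by the shell command python3 -m handwheel 'ROWS' [OPENING] [FORCE]. ROWS is JSON, a list of rows, each an object of numbers: "tx", "ty", "tz": the shift along the tool's x, y, z in mm; "yaw": the turn about the tool's x in degrees. A call has 1 to 8 rows; each row shifts and turns the commanded pose from where the row before left it, along the tool's axes as they then stand; what a row does not reach is not made up. A row lasts 1/8 s, in which the tool goes at most 62.5 mm and 10.7 degrees, less where a joint would pass 70% of its speed; a pose out of reach is approached as far as the arm can. A call with a gripper value outside its range is refused whole. OPENING is the closure in counts, from 0 (fully open) to 255 (shut), set as the call begins (- or left out, the last holds). The fingers move at their own pace and stop on an object; FORCE is the grip in N (left out, the last holds). Time passes only in rows, so rows that do not move let the fingers close. It gives the time, the measured TCP pose, the force and the opening at its end, in the units of the state.
- read_state(): the state, without advancing time (a new reading comes with each control period).
- grab_frame(name): name is "scene" or "top" or "wrist"; returns a dict with "pixels" (480x640x3 uint8, red, green, blue), "intrinsics" (3x3 intrinsics, pixels), "R" (3x3) and "t" (3): a world point X has camera coordinates R X + t. Camera axes: x right, y down, z forward; pixel columns grow to the right and rows downward; lengths in m; the calibration is good to about 2 mm. A picture is of the moment at which its call begins. There is no depth.
- job_done(): hands the job in, once; it reports no verdict.
The state is a dict: "t": time; "joints": joint angles; "joint_velocities": joint speeds; "effort": joint torques, N m; "tcp_pos": TCP position; "eef_rot": TCP orientation; "ft_force": force on the tool from outside, world axes, zero at the start; "ft_torque": the same for the moment, N m; "finger_gap": finger opening in m.
Only numpy, scipy, OpenCV 4.12 (cv2) and the standard library are available. Lean on these libraries where they do the work, as an engineer would, in place of code of your own. Each camera call takes 0.05 s, during which the arm holds its last target.

## Working session

There is one attempt and no reset: what is moved stays moved. The work goes in short steps, Python scripts to look and compute and a shell command to move; the robot and the scene stay as the last step left them, time stands still between calls to the robot, and variables do not carry over. Pictures are saved under pics/ and viewed, and the job is handed in when it is done.

```bash
ls; mkdir -p pics
python3 - <<'E'
from plant import *
import cv2
s=read_state(); print({k:s[k] for k in('t','tcp_pos','eef_rot','finger_gap','ft_force')})
for n in('scene','top','wrist'):
    f=grab_frame(n); cv2.imwrite(f'pics/{n}0.png',f['pixels'][:,:,::-1]); 
    import numpy as np; np.savez(f'{n}0.npz',**f)
E
```

```text
pics
{'t': 0.0, 'tcp_pos': array([ 0.18083583, -0.49244747,  0.23861624]), 'eef_rot': array([ 2.03064475,  0.36250157, -2.03073973]), 'finger_gap': 0.08523825530384513, 'ft_force': array([-0.24985443,  0.19935592,  0.47649003])}
```

View pics/scene0.png

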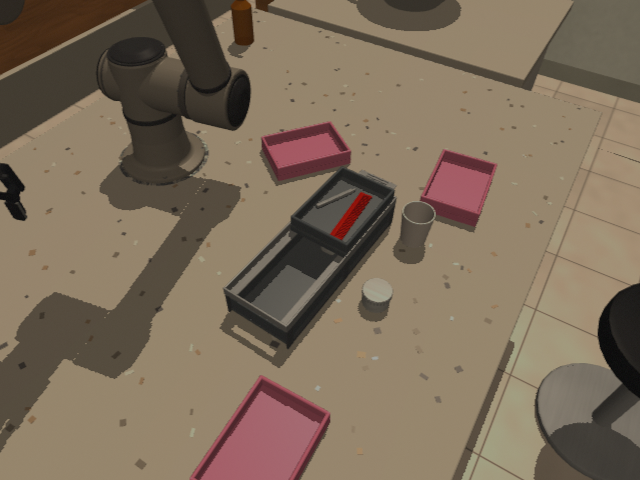

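View pics/top0.png

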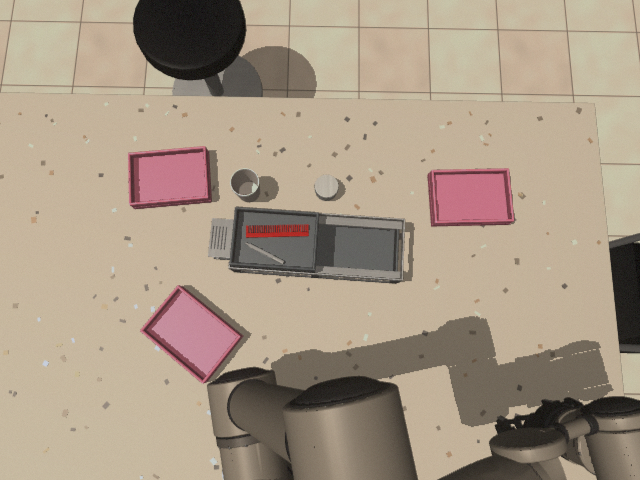

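View pics/wrist0.png

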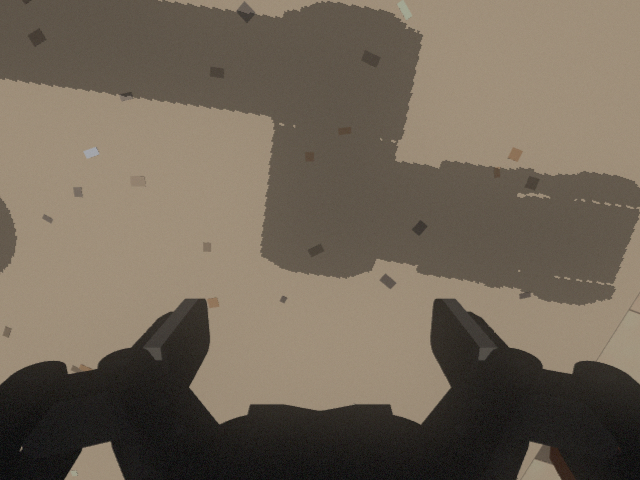

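Top view: the stand runs from the catch pad (col 210–235, row 238) to the far stop (col 405, row 248). The scene view shows the same stand, with the cup and tin on its far side. I'll zoom in to pick corners.

Run:
```python
import numpy as np,cv2
a=np.load('top0.npz'); b=np.load('scene0.npz')
cv2.imwrite('pics/topz.png',cv2.resize(a['pixels'][190:300,200:415,::-1],None,fx=3.7,fy=3.7,interpolation=cv2.INTER_CUBIC))
cv2.imwrite('pics/scz.png',cv2.resize(b['pixels'][160:350,220:420,::-1],None,fx=3.1,fy=3.1,interpolation=cv2.INTER_CUBIC))
for k in(a,b): print(k['intrinsics'],(-k['R'].T@k['t']))
```

```text
[[463.72400293   0.         314.37465121]
 [  0.         463.72400293 239.667932  ]
 [  0.           0.           1.        ]] [ 0.33442771 -0.08980811  1.17037975]
[[501.90121751   0.         313.96999474]
 [  0.         501.90121751 246.59826262]
 [  0.           0.           1.        ]] [ 0.87926911 -0.69576021  0.85062721]
```

View pics/topz.png

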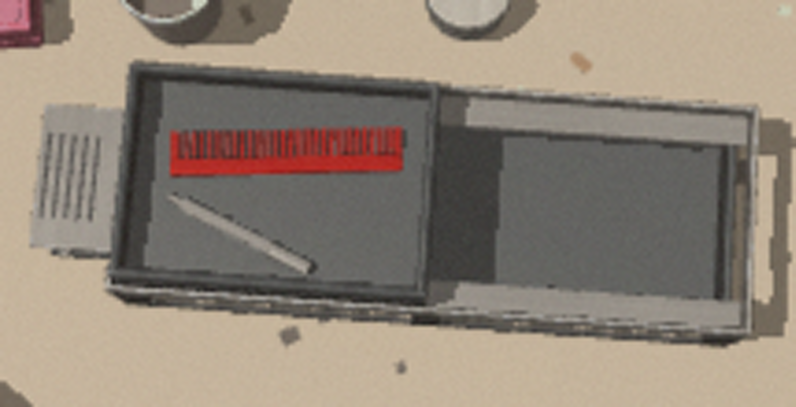

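View pics/scz.png

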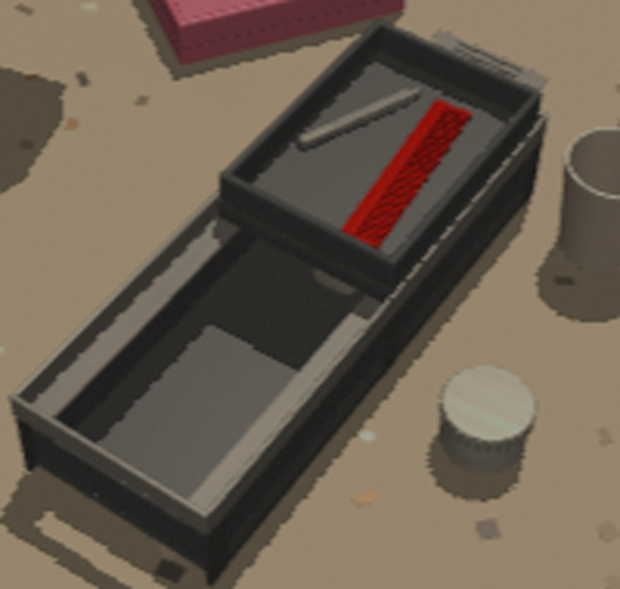

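```bash
cat > h.py <<'E'
import numpy as np
def ray(k,u,v):
    d=k['R'].T@np.linalg.solve(k['intrinsics'],[u,v,1.]); return -k['R'].T@k['t'],d/np.linalg.norm(d)
def plane(k,u,v,z):
    c,d=ray(k,u,v); return c+d*(z-c[2])/d[2]
def tri(k1,p1,k2,p2):
    c1,d1=ray(k1,*p1);c2,d2=ray(k2,*p2)
    s=np.linalg.lstsq(np.c_[d1,-d2],c2-c1,rcond=None)[0]
    a,b=c1+s[0]*d1,c2+s[1]*d2
    return (a+b)/2,np.linalg.norm(a-b)
E
python3 - <<'E'
from h import *
np.set_printoptions(precision=4,suppress=True)
a=np.load('top0.npz'); b=np.load('scene0.npz')
T=lambda x,y:(200+(x+.5)/3.7-.5,190+(y+.5)/3.7-.5); S=lambda x,y:(220+(x+.5)/3.1-.5,160+(y+.5)/3.1-.5)
P={}
for n,t,s,z in[('Tch',(133,65),(541,97),.106),('Tmh',(439,87),(393,267),.106),('Tml',(427,302),(221,180),.106),('Tcl',(112,278),(378,24),.106),
  ('Fh',(758,107),(208,522),.082),('Fl',(749,334),(15,398),.082),('padh',(45,105),(545,78),.062),('padl',(30,246),(438,32),.062)]:
    p,e=tri(a,T(*t),b,S(*s)); q=plane(a,*T(*t),z);r=plane(b,*S(*s),z); P[n]=q
    print(n,p,round(e,4),'top',q[:2],'scene',r[:2])
d=lambda m,n:np.linalg.norm(P[m]-P[n])
print(d('Tch','Tcl'),d('Tmh','Tml'),d('Tch','Tmh'),d('Tcl','Tml'),d('Fh','Fl'))
for m,n in(('Tmh','Tch'),('Tml','Tcl')):
    v=P[n]-P[m];print('ang of +y',np.degrees(np.arctan2(v[1],v[0])))
E
```

```text
Tch [0.6102 0.097  0.1   ] 0.0007 top [0.6084 0.0958] scene [0.6125 0.091 ]
Tmh [ 0.5994 -0.0997  0.1006] 0.0012 top [ 0.5975 -0.1   ] scene [ 0.6018 -0.1035]
Tml [ 0.4619 -0.0934  0.0992] 0.0039 top [ 0.4596 -0.0946] scene [ 0.4671 -0.0975]
Tcl [0.4727 0.1039 0.0997] 0.0018 top [0.4712 0.1022] scene [0.4768 0.098 ]
Fh [ 0.5955 -0.3087  0.0774] 0.0013 top [ 0.5939 -0.3082] scene [ 0.5977 -0.3106]
Fl [ 0.4469 -0.2994  0.0791] 0.0028 top [ 0.4456 -0.2997] scene [ 0.4496 -0.2999]
padh [0.5906 0.1599 0.0613] 0.0021 top [0.5913 0.1603] scene [0.5902 0.1582]
padl [0.4965 0.1646 0.0599] 0.0017 top [0.4969 0.1646] scene [0.497  0.1616]
0.13735540134781182 0.13800951494134592 0.19601721878665143 0.19719225102438825 0.14848421011406882
ang of +y 86.82706084116167
ang of +y 86.64126977065482
```

```bash
cat > st.py <<'E'
from plant import *
import numpy as np
from scipy.spatial.transform import Rotation as R
np.set_printoptions(precision=4,suppress=True)
th=np.radians(86.75); ey=np.array([np.cos(th),np.sin(th),0]); ex=np.array([ey[1],-ey[0],0])
PAD=np.array([.5428,.1322,.062])
O=PAD-.231*ey; O[2]=0
s=read_state(); M=R.from_rotvec(s['eef_rot']).as_matrix(); p=s['tcp_pos']
q=p-O
print('t',s['t'],'tip stand xyz mm',1e3*np.array([q@ex,q@ey,p[2]-.008]),'gap',s['finger_gap'],'F stand',np.array([s['ft_force']@ex,s['ft_force']@ey,s['ft_force'][2]]))
print('tool axes cols in stand',np.round(np.array([ex,ey,[0,0,1]])@M,3).tolist(), 'yaw deg to align y with +ex/-ex',np.degrees(np.arctan2(ex@M[:,2],ex@M[:,1])),np.degrees(np.arctan2(-ex@M[:,2],-ex@M[:,1])),'J',s['joints'])
def shift(x,y,z): # stand mm target of tip
    g=O+ey*y/1e3+ex*x/1e3; g[2]=z/1e3+.008
    print('tool shift mm',1e3*M.T@(g-p))
E
python3 -c "
from st import *
shift(0,233,200)"
```

```text
t 0.15 tip stand xyz mm [-325.9303 -413.278   230.7711] gap 0.08548051410292269 F stand [-0.0192 -1.0228 -0.742 ]
tool axes cols in stand [[-0.0, 0.397, -0.918], [0.001, -0.918, -0.397], [-1.0, -0.001, -0.0]] yaw deg to align y with +ex/-ex -66.59324054936438 113.40675945063562 J [-1.365   0.3426  1.5248 -0.      1.2754 -0.146 ]
tool shift mm [  31.397  -463.5803 -555.8419]
```

```bash
python3 -m handwheel '[{"yaw":-9.5},{"yaw":-9.5},{"yaw":-9.5},{"yaw":-9.5},{"yaw":-9.5},{"yaw":-9.5},{"yaw":-9.5},{"yaw":0}]' 255 40; python3 -c "
from st import *
shift(0,233,200)"
```

```text
t 0.15 tip stand xyz mm [-325.9303 -413.278   230.7711] gap 0.08548051410292269 F stand [-0.0192 -1.0228 -0.742 ]
tool axes cols in stand [[-0.0, 0.397, -0.918], [0.001, -0.918, -0.397], [-1.0, -0.001, -0.0]] yaw deg to align y with +ex/-ex -66.59324054936438 113.40675945063562 J [-1.365   0.3426  1.5248 -0.      1.2754 -0.146 ]
tool shift mm [  31.397  -463.5803 -555.8419]$[0]: bad value
```

```bash
python3 -m handwheel '[{"tx":0,"ty":0,"tz":0,"yaw":-9.5},{"tx":0,"ty":0,"tz":0,"yaw":-9.5},{"tx":0,"ty":0,"tz":0,"yaw":-9.5},{"tx":0,"ty":0,"tz":0,"yaw":-9.5},{"tx":0,"ty":0,"tz":0,"yaw":-9.5},{"tx":0,"ty":0,"tz":0,"yaw":-9.5},{"tx":0,"ty":0,"tz":0,"yaw":-9.5},{"tx":0,"ty":0,"tz":0,"yaw":0}]' 255 40; python3 -c "
from st import *
shift(0,233,200)"
```

```text
t: 1.15
tcp_pos: [0.1809, -0.4927, 0.239]
eef_rot: [1.253, 1.181, -1.253]
ft_force: [-0.9, 0.4, 0.0]
finger_gap: -0.0002
t 1.15 tip stand xyz mm [-325.9002 -413.4187  231.0424] gap -0.00018626566639895297 F stand [-0.874   0.3082  0.0258]
tool axes cols in stand [[-0.0, 1.0, -0.003], [0.001, -0.003, -1.0], [-1.0, -0.0, -0.001]] yaw deg to align y with +ex/-ex -0.1780655698164689 179.82193443018352 J [-1.365   0.3423  1.5245 -0.      1.2754 -1.3052]
tool shift mm [  31.3365  323.8946 -647.4118]
```

```bash
python3 -m handwheel '[{"tx":0,"ty":23,"tz":-46,"yaw":0},{"tx":0,"ty":23,"tz":-46,"yaw":0},{"tx":0,"ty":23,"tz":-46,"yaw":0},{"tx":0,"ty":23,"tz":-46,"yaw":0},{"tx":0,"ty":23,"tz":-46,"yaw":0},{"tx":0,"ty":23,"tz":-46,"yaw":0},{"tx":0,"ty":23,"tz":-46,"yaw":0},{"tx":0,"ty":23,"tz":-46,"yaw":0}]'; python3 -m handwheel '[{"tx":0,"ty":23,"tz":-46,"yaw":0},{"tx":0,"ty":23,"tz":-46,"yaw":0},{"tx":0,"ty":23,"tz":-46,"yaw":0},{"tx":0,"ty":23,"tz":-46,"yaw":0},{"tx":0,"ty":23,"tz":-46,"yaw":0},{"tx":0,"ty":23,"tz":-46,"yaw":0},{"tx":0,"ty":0,"tz":0,"yaw":0}]'; python3 -c "
from st import *
shift(0,233,120)
import cv2
f=grab_frame('wrist');cv2.imwrite('pics/w1.png',f['pixels'][:,:,::-1]);np.savez('w1.npz',**f)"
```

```text
t: 2.15
tcp_pos: [0.3867, -0.1347, 0.2394]
eef_rot: [1.255, 1.178, -1.255]
ft_force: [1.0, -0.5, 1.0]
finger_gap: -0.0
t: 3.02
tcp_pos: [0.5407, 0.1341, 0.2385]
eef_rot: [1.252, 1.182, -1.252]
ft_force: [-0.1, -0.0, -0.5]
finger_gap: 0.0002
t 3.025 tip stand xyz mm [ -2.1903 232.7832 230.451 ] gap 0.000182146611412606 F stand [-0.1095 -0.0107 -0.4704]
tool axes cols in stand [[-0.0, 1.0, -0.002], [0.0, -0.002, -1.0], [-1.0, -0.0, -0.0]] yaw deg to align y with +ex/-ex -0.08843685459108828 179.9115631454089 J [0.1053 0.4018 1.4355 0.0005 1.3047 0.1634]
tool shift mm [110.4501   2.2386  -0.1742]
```

View pics/w1.png

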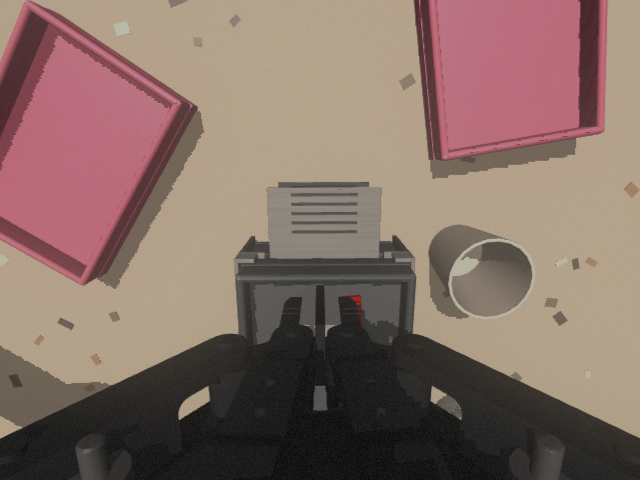

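The pad spans cols 266–381, rows 187–258, squarely aligned; the tray rim is at rows 260–277 (cols 237–415), with the cup to the right. I'll check positions with the wrist calibration.

Run:
```python
from st import *; from h import *
k=np.load('w1.npz')
print('cam',-k['R'].T@k['t'])
for n,u,v,z in[('padL',267,187,.062),('padR',381,187,.062),('padLb',271,258,.062),('padRb',381,258,.062),('TL',237,277,.106),('TR',415,277,.106)]:
    q=plane(k,u,v,z)-O; print(n,1e3*q@ex,1e3*q@ey)
```

```text
t 3.075 tip stand xyz mm [ -2.8561 231.1385 230.4971] gap -0.0003554234013908448 F stand [-0.0523 -0.3702  0.4562]
tool axes cols in stand [[-0.001, 1.0, -0.002], [-0.0, -0.002, -1.0], [-1.0, -0.001, 0.0]] yaw deg to align y with +ex/-ex -0.12709125739666574 179.87290874260333 J [ 0.1029  0.4003  1.4378 -0.0002  1.3048  0.1619]
cam [0.5443 0.2005 0.3734]
padL -46.25478648090793 262.8842031200595
padR 48.91313927128842 262.83568899672076
padLb -45.0725880979591 200.77524783882734
padRb 51.56566881534185 200.7149849858833
TL -65.58170564452298 199.48181685465323
TR 70.60699246798383 199.39246329874067
```

```bash
python3 -m handwheel '[{"tx":40,"ty":4,"tz":0,"yaw":0},{"tx":50,"ty":0,"tz":0,"yaw":0},{"tx":45,"ty":0,"tz":0,"yaw":0},{"tx":20,"ty":0,"tz":0,"yaw":0},{"tx":0,"ty":0,"tz":0,"yaw":0}]'; python3 -c "
from st import *
shift(2,231,62)
import cv2
f=grab_frame('wrist');cv2.imwrite('pics/w2.png',f['pixels'][:,:,::-1]);
f=grab_frame('scene');cv2.imwrite('pics/s2.png',cv2.resize(f['pixels'][120:300,260:460,::-1],None,fx=3,fy=3))"
```

```text
t: 3.7
tcp_pos: [0.5425, 0.1298, 0.083]
eef_rot: [1.252, 1.182, -1.258]
ft_force: [0.5, -0.2, 1.2]
finger_gap: -0.0
t 3.7 tip stand xyz mm [ -0.1233 228.629   74.9872] gap -1.5178382068140319e-05 F stand [ 0.534  -0.1617  1.1547]
tool axes cols in stand [[-0.004, 1.0, -0.005], [-0.001, -0.005, -1.0], [-1.0, -0.004, 0.001]] yaw deg to align y with +ex/-ex -0.2655035059344581 179.73449649406555 J [ 0.0977  0.5711  1.6264 -0.0003  0.948   0.1592]
tool shift mm [12.9769  2.1622 -2.3925]
```

View pics/w2.png

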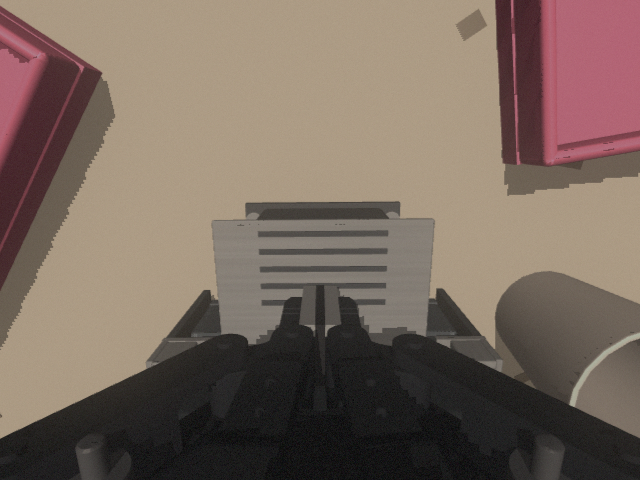

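View pics/s2.png

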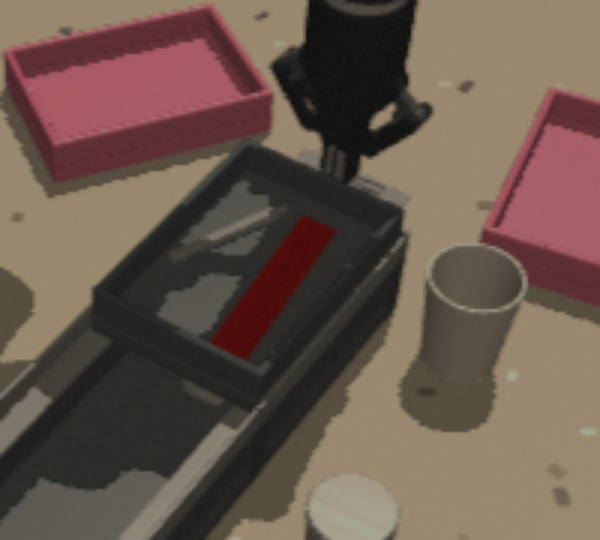

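The fingertips are centred over the pad (cols 300–340) and clear of the tray end. Next I press, shifting 4 mm away from the tray first.

```bash
python3 -m handwheel '[{"tx":6,"ty":2,"tz":-4,"yaw":0},{"tx":5,"ty":0,"tz":0,"yaw":0},{"tx":4,"ty":0,"tz":0,"yaw":0},{"tx":0,"ty":0,"tz":0,"yaw":0}]'; python3 st.py;  python3 -m handwheel '[{"tx":4,"ty":0,"tz":0,"yaw":0},{"tx":4,"ty":0,"tz":0,"yaw":0},{"tx":0,"ty":0,"tz":0,"yaw":0}]'; python3 st.py
```

```text
t: 4.3
tcp_pos: [0.546, 0.1349, 0.0691]
eef_rot: [1.252, 1.181, -1.252]
ft_force: [-0.9, 0.0, 1.5]
finger_gap: -0.0001
t 4.3 tip stand xyz mm [  3.0801 233.8974  61.0667] gap -9.364599832117283e-05 F stand [-0.8693 -0.0412  1.4668]
tool axes cols in stand [[-0.0, 1.0, -0.002], [-0.0, -0.002, -1.0], [-1.0, -0.0, 0.0]] yaw deg to align y with +ex/-ex -0.09452765451432557 179.9054723454857 J [ 0.106   0.5955  1.6276 -0.0001  0.9188  0.1644]
t: 4.68
tcp_pos: [0.5463, 0.1349, 0.0611]
eef_rot: [1.252, 1.181, -1.252]
ft_force: [-0.3, 0.9, 3.0]
finger_gap: 0.0
t 4.675 tip stand xyz mm [  3.3463 233.9358  53.1449] gap 2.2401629609940482e-05 F stand [-0.3479  0.8831  2.9518]
tool axes cols in stand [[0.0, 1.0, -0.002], [0.0, -0.002, -1.0], [-1.0, 0.0, -0.0]] yaw deg to align y with +ex/-ex -0.09764159115138611 179.9023584088486 J [ 0.106   0.6069  1.6335 -0.      0.901   0.1644]
```

```bash
python3 -m handwheel '[{"tx":3,"ty":0,"tz":0,"yaw":0},{"tx":0,"ty":0,"tz":0,"yaw":0}]'; python3 st.py;  python3 -m handwheel '[{"tx":1,"ty":0,"tz":0,"yaw":0},{"tx":0,"ty":0,"tz":0,"yaw":0}]'; python3 st.py
```

```text
t: 4.92
tcp_pos: [0.5463, 0.1349, 0.0582]
eef_rot: [1.252, 1.181, -1.252]
ft_force: [-0.1, 0.2, 3.4]
finger_gap: 0.0003
t 4.925 tip stand xyz mm [  3.3224 233.9257  50.2489] gap 0.000271939290868296 F stand [-0.1064  0.2254  3.4419]
tool axes cols in stand [[0.0, 1.0, -0.002], [-0.0, -0.002, -1.0], [-1.0, 0.0, 0.0]] yaw deg to align y with +ex/-ex -0.09332966553104918 179.90667033446894 J [ 0.106   0.611   1.6358 -0.0001  0.8945  0.1644]
t: 5.18
tcp_pos: [0.5464, 0.135, 0.0579]
eef_rot: [1.252, 1.181, -1.252]
ft_force: [-0.8, 0.3, 6.5]
finger_gap: 0.0
t 5.175 tip stand xyz mm [  3.3944 233.9487  49.8962] gap 1.4962494243376467e-06 F stand [-0.8531  0.2645  6.5252]
tool axes cols in stand [[0.001, 1.0, -0.002], [0.0, -0.002, -1.0], [-1.0, 0.001, -0.0]] yaw deg to align y with +ex/-ex -0.09358858870199034 179.90641141129802 J [ 0.106   0.6114  1.6362 -0.0001  0.8933  0.1644]
```

```bash
python3 -m handwheel '[{"tx":0,"ty":0,"tz":5,"yaw":0},{"tx":0,"ty":0,"tz":5,"yaw":0},{"tx":0,"ty":0,"tz":5,"yaw":0},{"tx":0,"ty":0,"tz":4,"yaw":0},{"tx":0,"ty":0,"tz":0,"yaw":0}]'; python3 st.py;  python3 -m handwheel '[{"tx":0,"ty":0,"tz":4,"yaw":0},{"tx":0,"ty":0,"tz":3,"yaw":0}]'; python3 st.py
```

```text
t: 5.8
tcp_pos: [0.5457, 0.1161, 0.0579]
eef_rot: [1.253, 1.18, -1.251]
ft_force: [1.1, 2.0, 6.1]
finger_gap: -0.0004
t 5.8 tip stand xyz mm [  3.7959 215.1079  49.9488] gap -0.00037073638419045054 F stand [1.0228 2.0924 6.1434]
tool axes cols in stand [[0.002, 1.0, -0.002], [0.001, -0.002, -1.0], [-1.0, 0.002, -0.001]] yaw deg to align y with +ex/-ex -0.10834806853912676 179.89165193146087 J [0.0721 0.6039 1.6516 0.0005 0.8842 0.1304]
t: 6.05
tcp_pos: [0.5454, 0.1104, 0.058]
eef_rot: [1.255, 1.181, -1.249]
ft_force: [0.8, 8.1, 5.7]
finger_gap: 0.0002
t 6.05 tip stand xyz mm [  3.8584 209.363   49.9885] gap 0.00020627760547485387 F stand [0.3238 8.1719 5.7374]
tool axes cols in stand [[0.002, 1.0, -0.002], [0.002, -0.002, -1.0], [-1.0, 0.002, -0.002]] yaw deg to align y with +ex/-ex -0.10510299841189549 179.89489700158813 J [0.0608 0.6015 1.6566 0.0027 0.881  0.1177]
```

```bash
python3 -m handwheel '[{"tx":0,"ty":0,"tz":4,"yaw":0},{"tx":0,"ty":0,"tz":4,"yaw":0},{"tx":0,"ty":0,"tz":4,"yaw":0},{"tx":0,"ty":0,"tz":0,"yaw":0}]'; python3 -c "
from st import *
import cv2
f=grab_frame('top');cv2.imwrite('pics/t3.png',cv2.resize(f['pixels'][190:300,200:415,::-1],None,fx=3.7,fy=3.7,interpolation=cv2.INTER_CUBIC))
f=grab_frame('wrist');cv2.imwrite('pics/w3.png',f['pixels'][:,:,::-1])
f=grab_frame('scene');cv2.imwrite('pics/s3.png',cv2.resize(f['pixels'][120:300,260:460,::-1],None,fx=3,fy=3))"
```

```text
t: 6.55
tcp_pos: [0.5446, 0.098, 0.058]
eef_rot: [1.254, 1.181, -1.25]
ft_force: [0.8, 6.4, 5.5]
finger_gap: -0.0001
t 6.55 tip stand xyz mm [  3.7583 196.9562  49.9741] gap -0.00013600712580039023 F stand [0.4367 6.3853 5.4612]
tool axes cols in stand [[0.002, 1.0, -0.002], [0.002, -0.002, -1.0], [-1.0, 0.002, -0.002]] yaw deg to align y with +ex/-ex -0.1092331094994725 179.89076689050054 J [0.0387 0.5973 1.6653 0.002  0.8768 0.0961]
```

View pics/t3.png

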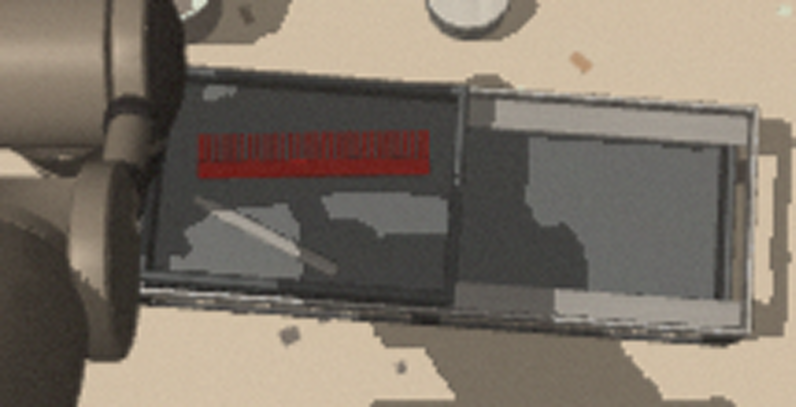

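View pics/s3.png

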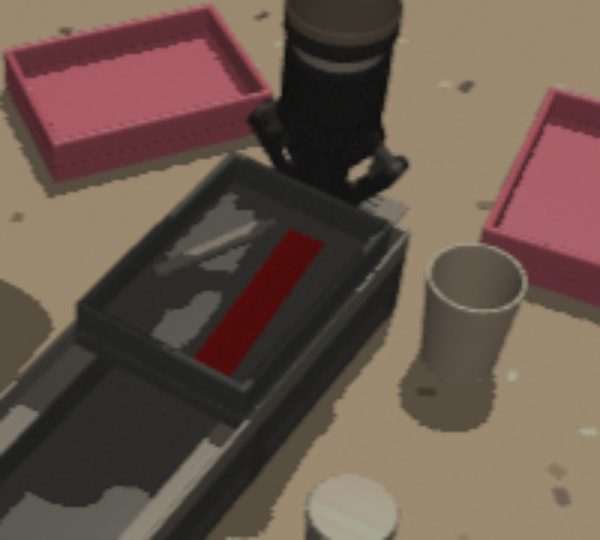

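View pics/w3.png

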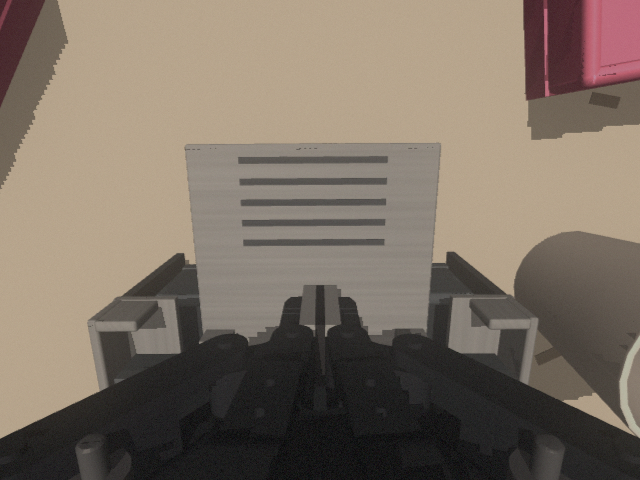

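The tray has slid about 15 mm (leading edge at col 439→463 in the zoom) with the catch still down. I'll back off, lift clear of the plate, then push on.

```bash
python3 -m handwheel '[{"tx":0,"ty":0,"tz":-5,"yaw":0},{"tx":-13,"ty":0,"tz":0,"yaw":0},{"tx":-13,"ty":0,"tz":0,"yaw":0},{"tx":0,"ty":0,"tz":0,"yaw":0}]'; python3 st.py; python3 -m handwheel '[{"tx":0,"ty":-1,"tz":6,"yaw":0},{"tx":0,"ty":0,"tz":8,"yaw":0},{"tx":0,"ty":0,"tz":8,"yaw":0},{"tx":0,"ty":0,"tz":8,"yaw":0},{"tx":0,"ty":0,"tz":8,"yaw":0},{"tx":0,"ty":0,"tz":8,"yaw":0}]';python3 st.py
```

```text
t: 7.2
tcp_pos: [0.5449, 0.1019, 0.0846]
eef_rot: [1.253, 1.179, -1.25]
ft_force: [-0.4, 0.1, -0.6]
finger_gap: -0.0003
t 7.2 tip stand xyz mm [  3.859  200.8974  76.6198] gap -0.00028377737920563914 F stand [-0.4315  0.0282 -0.6456]
tool axes cols in stand [[0.002, 1.0, -0.002], [0.0, -0.002, -1.0], [-1.0, 0.002, -0.0]] yaw deg to align y with +ex/-ex -0.09696683147185989 179.90303316852814 J [ 0.0467  0.5608  1.6407 -0.0001  0.9376  0.1051]
t: 7.95
tcp_pos: [0.5404, 0.0565, 0.0831]
eef_rot: [1.253, 1.182, -1.252]
ft_force: [-0.4, 5.2, 2.9]
finger_gap: 0.0003
t 7.95 tip stand xyz mm [  1.8925 155.3109  75.1359] gap 0.0002570800031255547 F stand [-0.7356  5.1218  2.8803]
tool axes cols in stand [[-0.0, 1.0, -0.002], [0.002, -0.002, -1.0], [-1.0, -0.0, -0.002]] yaw deg to align y with +ex/-ex -0.11295222994830753 179.8870477700517 J [-0.0377  0.5477  1.672   0.002   0.9221  0.0198]
```

```bash
python3 -m handwheel '[{"tx":0,"ty":0,"tz":9,"yaw":0},{"tx":0,"ty":0,"tz":10,"yaw":0},{"tx":0,"ty":0,"tz":10,"yaw":0},{"tx":0,"ty":0,"tz":10,"yaw":0},{"tx":0,"ty":0,"tz":10,"yaw":0},{"tx":0,"ty":0,"tz":10,"yaw":0},{"tx":0,"ty":0,"tz":10,"yaw":0},{"tx":0,"ty":0,"tz":8,"yaw":0}]';python3 -c "
from st import *
import cv2
f=grab_frame('top');cv2.imwrite('pics/t4.png',cv2.resize(f['pixels'][190:300,200:415,::-1],None,fx=3.7,fy=3.7,interpolation=cv2.INTER_CUBIC))"
```

```text
t: 8.95
tcp_pos: [0.5358, -0.0204, 0.0831]
eef_rot: [1.254, 1.182, -1.252]
ft_force: [0.8, 5.9, 3.7]
finger_gap: -0.0001
t 8.95 tip stand xyz mm [ 1.641  78.2562 75.1145] gap -6.879196663483369e-05 F stand [0.4295 5.9708 3.6595]
tool axes cols in stand [[-0.0, 1.0, -0.002], [0.002, -0.002, -1.0], [-1.0, -0.0, -0.002]] yaw deg to align y with +ex/-ex -0.12726469478000954 179.87273530522 J [-0.1819  0.5374  1.6921  0.002   0.9128 -0.1242]
```

View pics/t4.png

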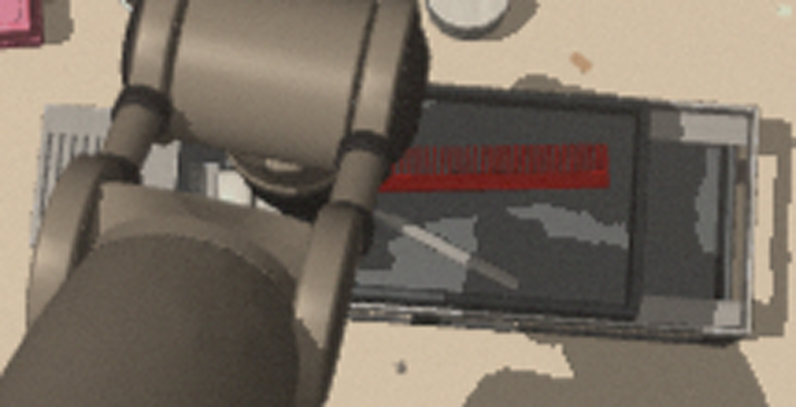

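The tray slides straight and its contents stay in place; its leading edge is at col 637, with about 70 mm to go.

```bash
python3 -m handwheel '[{"tx":0,"ty":0,"tz":9,"yaw":0},{"tx":0,"ty":0,"tz":9,"yaw":0},{"tx":0,"ty":0,"tz":9,"yaw":0},{"tx":0,"ty":0,"tz":9,"yaw":0},{"tx":0,"ty":0,"tz":9,"yaw":0},{"tx":0,"ty":0,"tz":8,"yaw":0},{"tx":0,"ty":0,"tz":6,"yaw":0},{"tx":0,"ty":0,"tz":3,"yaw":0}]';python3 st.py; python3 -m handwheel '[{"tx":0,"ty":0,"tz":2,"yaw":0},{"tx":0,"ty":0,"tz":2,"yaw":0}]';python3 st.py
```

```text
t: 10.0
tcp_pos: [0.5321, -0.0821, 0.0831]
eef_rot: [1.253, 1.182, -1.252]
ft_force: [0.4, 6.3, 3.8]
finger_gap: -0.0001
t 10.0 tip stand xyz mm [ 1.442  16.4624 75.0934] gap -7.811344807701029e-05 F stand [0.0058 6.2874 3.7836]
tool axes cols in stand [[-0.001, 1.0, -0.002], [0.002, -0.002, -1.0], [-1.0, -0.001, -0.002]] yaw deg to align y with +ex/-ex -0.12814727862307124 179.87185272137694 J [-0.2962  0.5409  1.6855  0.0018  0.9164 -0.2384]
t: 10.25
tcp_pos: [0.5318, -0.0858, 0.0831]
eef_rot: [1.253, 1.183, -1.252]
ft_force: [1.9, 7.8, 1.9]
finger_gap: -0.0001
t 10.25 tip stand xyz mm [ 1.4117 12.7365 75.1031] gap -7.110677748580766e-05 F stand [1.4417 7.855  1.9027]
tool axes cols in stand [[-0.001, 1.0, -0.002], [0.002, -0.002, -1.0], [-1.0, -0.001, -0.002]] yaw deg to align y with +ex/-ex -0.11036069581867168 179.88963930418134 J [-0.3031  0.5414  1.6844  0.0018  0.917  -0.2455]
```

```bash
python3 -m handwheel '[{"tx":0,"ty":0,"tz":2,"yaw":0},{"tx":0,"ty":0,"tz":1,"yaw":0}]';python3 st.py | head -1; python3 -m handwheel '[{"tx":0,"ty":0,"tz":1,"yaw":0},{"tx":0,"ty":0,"tz":1,"yaw":0}]' |grep ft; python3 st.py | head -1
```

```text
t: 10.5
tcp_pos: [0.5316, -0.0888, 0.0831]
eef_rot: [1.253, 1.183, -1.252]
ft_force: [0.0, 6.2, 3.3]
finger_gap: -0.0001
t 10.5 tip stand xyz mm [ 1.3947  9.7561 75.0905] gap -9.361514864766861e-05 F stand [-0.3251  6.1693  3.3041]
ft_force: [0.9, 13.5, 4.7]
t 10.75 tip stand xyz mm [ 1.3433  8.7722 75.1083] gap 0.00013001096029845402 F stand [ 0.0949 13.5077  4.7345]
```

Force jumped at tip y ≈ 9 mm, as predicted for the stop. Backing off and lifting away.

```bash
python3 -m handwheel '[{"tx":0,"ty":0,"tz":-4,"yaw":0},{"tx":0,"ty":0,"tz":-10,"yaw":0},{"tx":-30,"ty":0,"tz":-10,"yaw":0},{"tx":-45,"ty":0,"tz":0,"yaw":0},{"tx":-50,"ty":0,"tz":0,"yaw":0},{"tx":-40,"ty":-40,"tz":0,"yaw":0},{"tx":0,"ty":-50,"tz":-20,"yaw":0},{"tx":0,"ty":-30,"tz":-20,"yaw":0}]';python3 -c "
from st import *
import cv2
for n in('top','scene'):
  f=grab_frame(n);np.savez(n+'5.npz',**f);cv2.imwrite('pics/%s5.png'%n,f['pixels'][:,:,::-1])
  if n=='top':cv2.imwrite('pics/t5.png',cv2.resize(f['pixels'][160:300,200:415,::-1],None,fx=3.7,fy=3.7,interpolation=cv2.INTER_CUBIC))"
```

```text
t: 11.75
tcp_pos: [0.4138, -0.0201, 0.2485]
eef_rot: [1.252, 1.18, -1.253]
ft_force: [0.8, 0.0, 0.2]
finger_gap: -0.0002
t 11.75 tip stand xyz mm [-120.1597   71.6007  240.5166] gap -0.00022202691704322673 F stand [0.759  0.0815 0.1737]
tool axes cols in stand [[0.0, 1.0, -0.002], [-0.0, -0.002, -1.0], [-1.0, 0.0, 0.0]] yaw deg to align y with +ex/-ex -0.1418053817102118 179.8581946182898 J [-0.2338  0.1287  1.7834 -0.0004  1.2292 -0.1745]
```

View pics/t5.png

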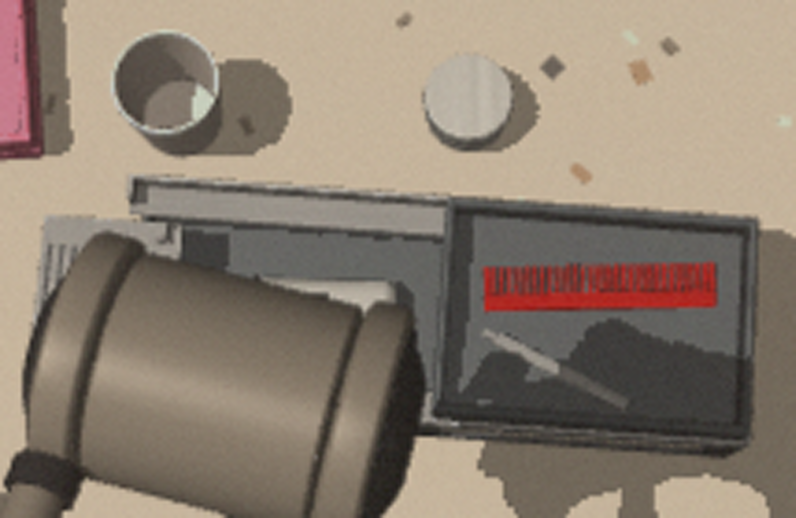

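View pics/scene5.png

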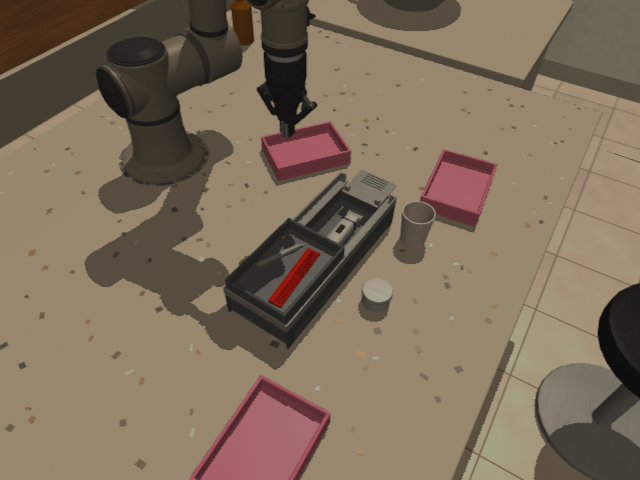

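The tray rests at the far stop with comb and tweezers inside, the trimmer is exposed, and the cup (417,222) and tin (377,294) look unmoved. Quick numerical check.

Run:
```python
from st import *; from h import *
import cv2
a=np.load('top5.npz');T=lambda x,y:(200+(x+.5)/3.7-.5,160+(y+.5)/3.7-.5)
Q=[]
for c in((451,198),(757,219),(747,436),(436,413)):
    q=plane(a,*T(*c),.106)-O; Q.append([1e3*q@ex,1e3*q@ey]); 
Q=np.array(Q);print(Q,Q.mean(0), 'yaw',np.arctan2(*(Q[0]-Q[1])),np.arctan2(*(Q[3]-Q[2])))
for n,rois in(('scene',{'pad':(372,172,22,14),'cup':(400,200,36,30),'tin':(360,278,34,24)}),('top',{'cup':(229,166,32,34),'tin':(312,172,30,28)})):
    i=np.load(n+'0.npz')['pixels'];j=np.load(n+'5.npz')['pixels']
    for k,(x,y,w,h) in rois.items():
        r=cv2.matchTemplate(j[y-8:y+h+8,x-8:x+w+8],i[y:y+h,x:x+w],cv2.TM_CCOEFF_NORMED);_,m,_,l=cv2.minMaxLoc(r);print(n,k,m,l[0]-8,l[1]-8)
j=np.load('scene5.npz')['pixels'];i=np.load('scene0.npz')['pixels']
cv2.imwrite('pics/pad5.png',np.hstack([cv2.resize(x[155:215,340:410,::-1],None,fx=5,fy=5,interpolation=cv2.INTER_CUBIC) for x in(i,j)]))
```

```text
t 11.85 tip stand xyz mm [-120.9349   72.6011  240.4493] gap -4.520836657983119e-05 F stand [-0.0536 -0.3779 -0.0737]
tool axes cols in stand [[-0.001, 1.0, -0.0], [0.0, -0.0, -1.0], [-1.0, -0.001, -0.0]] yaw deg to align y with +ex/-ex -0.019768485799332308 179.98023151420068 J [-0.232   0.1281  1.7844 -0.      1.2302 -0.1749]
[[  68.3701   -5.3237]
 [  69.2857 -200.7294]
 [ -69.7097 -199.8167]
 [ -69.7742   -5.7837]] [  -0.457  -102.9134] yaw -0.00468553984875251 -0.0003322087916896955
scene pad 0.8345579504966736 0 0
scene cup 0.9992994070053101 0 0
scene tin 0.9994798898696899 0 0
top cup 0.9985535144805908 0 0
top tin 0.9976118206977844 0 0
```

View pics/pad5.png

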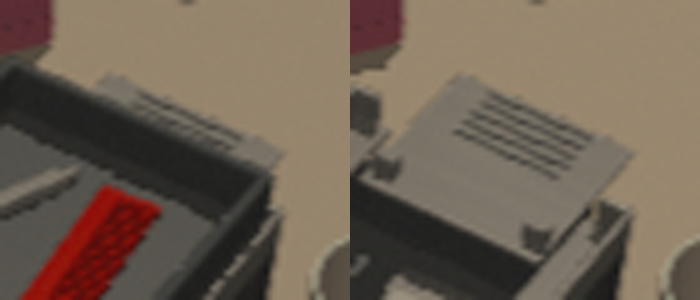

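The pad's corners are at the same pixels before and after, so the catch is back up. The tray measures y ≈ -103 mm with no yaw.

```bash
python3 -c "
from plant import *
print(job_done())"
```

```text
the job is handed in; nothing more can be done
None
```

The trimmer is uncovered: the top tray now rests against the far stop, and I handed the job in at about 12 s. No verdict came back, so the results below are my own checks.

**What I did:** With the fingers shut, I pressed the catch pad down onto its hard stop; the tip was 50 mm above the counter and the force rose to about 6.5 N. Holding it there, I slid the tray about 15 mm. I then backed off, lifted the fingertips clear of the catch plate, and pushed the tray on until the force jumped to 13.5 N at the stop. After that I moved the arm away.

**Last checks:**
- **Tray:** it measures y ≈ -103 mm in the stand frame, with yaw below 0.005 rad, and the comb and tweezers are in it.
- **Catch:** its pad's corners are at the same pixels as at the start, so it is up again. The template match on the pad was weaker than the others (0.83), because the tray no longer stands in front of it.
- **Tin and cup:** neither shows any pixel shift.
- **Trimmer:** it is visible in the lower tray, but it was hidden at the start, so I had no image to compare its position against.
- **Robot:** it touches nothing.

**Disagreement:** at the start, heights found from two views (top and scene cameras) came out 1 to 7 mm below the given ones. I therefore relied on the given heights, the wrist camera and contact force instead.

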